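# Refill a shower filter with ceramic balls and reset its dial

### The arm

A 6-joint arm with a two-finger parallel gripper is mounted at the origin on the work surface. World frame = base frame: x ahead of the robot, y to its left, z up, the work surface at z = 0. Lengths are in mm, angles in rad, forces in N, time in s.
With the tool pointing down it reaches from about 350 to 975 mm from the base axis. Payload 7.1 kg.
Tool frame: the origin (TCP) lies between the finger pads, 19 mm behind the fingertips; this is the grasp point; z points along the fingers, x is the direction in which the jaws open and shut, and the axes are right-handed (so a half turn about z gives the same grasp; the last joint's range is limited). The gripper opens to 88 mm and grips with 3 to 60 N. Pads are 20 mm wide; open, the fingers measure 115 mm over their backs; the gripper's body (75 mm by 178 mm) begins 61 mm behind the grasp point.
Start: joints at [-0.019, 0.423, 1.63, -0, 1.089, -0.019], TCP at [624.984, 0.026, 241.375] pointing down, gripper open.
Joint ranges: [-3, 3], [-0.9, 2.11], [0.09, 2.58], [-1.31, 4.45], [0.11, 2.69], [-2.54, 2.54]. Speed limits (rad/s): [2.39, 2.39, 3.01, 3.14, 3.14, 3.14].

### API

Orientations are given as a rotation vector (axis times angle).
In Python, from workcell import get_obs, get_image, close_job, recognise, mark_of gives the robot as it stands. The module is installed in compiled form; this text tells all that it offers.
- The arm moves only by the tool move_arm, never from a script. Its argument "motion" is a list of rows, each a list of 7 numbers: the shift along the world's x, y, z in mm, then the turn, a rotation vector about the world's x, y, z in rad, then the finger opening in mm, from 0 to 87.8. A call has 1 to 5 rows; each row is the pose to reach, as a shift and turn from the pose commanded when the call began; what a row does not reach only later rows make up. A row lasts 1/12 s, in which the tool goes at most 41.7 mm and 7.16 degrees, less where a joint would pass 70% of its speed; a pose out of reach is approached as far as the arm can. A call with a gripper value outside its range is refused whole. The fingers move at their own pace and stop on an object; the grip force is fixed at half the most. Time passes only in rows, so rows that repeat a pose let the fingers close. It gives the time, the measured TCP pose, the force and the opening at its end, in the units of the state.
- get_obs(): the state, without advancing time (a new reading comes with each control period).
- get_image(name): name is "scene" or "side" or "wrist"; returns a dict with "color" (420x560x3 uint8, red, green, blue), "mtx" (3x3 intrinsics, pixels), "camera_from_world" (4x4, takes a point from world to camera coordinates). Camera axes: x right, y up, looking along -z (the intrinsics and any distortion apply to the point x, -y, -z); pixel columns grow to the right and rows downward; lengths in mm; the calibration is good to about 2 mm. A picture is of the moment at which its call begins. There is no depth.
- close_job(): hands the job in, once; it reports no verdict.
Trained networks look in a picture, given as the dict that the camera call returned (one of the last four; its "shot" number tells which), for a name from the list of things; names that differ only in an ending like _2 or _b are one class to them, and where a whole thing is asked for, a point or a joint stands for the part that bears it (a point fixed in the world has none). Each returns a list of dicts, best first, with "p" (0 to 1); they miss things now and then, are a little off and sometimes report something else, mostly with a low value. They report only what shows in the picture. A call takes as long as a camera call.
- recognise(picture, label): "bbox" ([centre column, centre row, width, height] in pixels, round what is visible of it).
- mark_of(picture, label): "location" ([row, column] in pixels: a listed point, or the origin of a listed thing).
The state is a dict: "t": time; "qpos": joint angles; "qvel": joint speeds; "joint_torque": joint torques, N m; "ee_pos": TCP position; "orientation": TCP orientation; "ft_force": force on the tool from outside, world axes, zero at the start; "moment": the same for the moment, N m; "width": finger opening in mm.
Only numpy, scipy, OpenCV 4.12 (cv2) and the standard library are available. Lean on these libraries where they do the work, as an engineer would, in place of code of your own. Each camera call takes 0.05 s, during which the arm holds its last target. There are 200 camera calls.

### The job

Use the scoop with the orange handle to move at least three of the five ceramic balls from the blue tub into the open white canister of the shower filter, tipping them in from just above its rim; do not touch the balls with the gripper and spill none on the bench. Then turn the filter's black reminder knob so that its yellow pointer stands on the red zero mark. Finish with the scoop standing upright on the bench, and leave the pumice, brush and cap where they are.

Things in the scene. Friction and masses are not known exactly. Their poses are not given: they have to be found in the camera images.
- tub: Blue open-topped rectangular tub fixed to the bench, outside 248 (x) x 98 (y) x 56 mm high, inside 240 x 90 mm, floor top 8 mm above the bench, walls 4 mm. Origin: centre of its underside; x runs along its length, z up. The balls start in the half towards its -x end (the end nearer the robot).
- ball1: Glazed ceramic filter ball 1 of 5, terracotta, 24 mm diameter, about 16 g, rolls freely. Origin: its centre. It starts on the tub's floor.
- ball2: Glazed ceramic filter ball 2 of 5, white, 24 mm diameter, about 16 g, rolls freely. Origin: its centre. It starts on the tub's floor.
- ball3: Glazed ceramic filter ball 3 of 5, terracotta, 24 mm diameter, about 16 g, rolls freely. Origin: its centre. It starts on the tub's floor.
- ball4: Glazed ceramic filter ball 4 of 5, white, 24 mm diameter, about 16 g, rolls freely. Origin: its centre. It starts on the tub's floor.
- ball5: Glazed ceramic filter ball 5 of 5, terracotta, 24 mm diameter, about 16 g, rolls freely. Origin: its centre. It starts on the tub's floor.
- scoop: Loose scoop, 140 g: steel pan 80 long (x) x 78 wide (y), inside 74, floor 2 thick, side walls 30 high at the back sloping to 5 at the open +x end, back wall 32. From the back an orange flat-sided handle, 16 mm thick (y), 20 deep, rises leaning 15 degrees back to -x, top 126 mm above the underside. Stands on the bench. Origin: centre of the pan's underside; z up.
- scoop_grip (a point): Point in the middle of the orange handle where it is best gripped, at (-72, 0, 98) mm in the scoop's frame; same axes as the scoop. Fingers close along its y on 16 mm.
- scoop_lip (a point): Middle of the pan's open front edge, at the underside: (40, 0, 0) mm in the scoop's frame; same axes as the scoop.
- filter: Shower filter fixed to the bench: grey base plate 130 (x) x 260 (y) x 10 mm with a round white open canister towards its +y end and a dial towards its -y end. Origin: centre of its underside, z up. The canister's axis is at (0, 65) mm and the dial's at (0, -80) mm in this frame.
- canister (a point): Centre of the inner floor of the white canister, 15 mm above the bench. The canister is 110 mm in outer and 102 mm in inner diameter; its rim is 55 mm above this point (70 mm above the bench). Axes as the filter.
- dial_grip (a point): On the axis of the round black knob, 26 mm above the white dial face (face 30 mm above the bench): where the TCP goes to grip it from above. Knob 44 mm in diameter, 34 mm high, top 64 mm above the bench; dial face 84 mm in diameter. The point turns with the knob; its x axis is the yellow pointer's direction.
- dial (a joint): Angle of the knob in rad, growing counter-clockwise seen from above. 0: the yellow pointer stands on the red zero mark, which lies on the filter's +x side. Range -2.6 to 2.6; it stays where it is left (40 mN m of friction). The other marks on the face are black, 30 degrees apart.
- pumice: Bystander: green pumice stone 55 x 95 x 35 mm lying loose on the bench. Origin: centre of its underside.
- brush: Bystander: grey silicone brush lying loose on the bench, 158 mm long (y), 46 mm wide at the head, 23 mm high. Origin: on its underside, 78 mm from the end of the handle.
- cap: Bystander: round white screw cap of the filter lying loose on the bench, 115 mm in diameter, 26 mm high. Origin: centre of its underside.

How it is judged:
By the outcome, as a careful person would: the job done as asked, in the order asked, and still so for the second after the job is handed in, with the robot touching nothing.
It also fails if it takes over 72 s, if anything falls off the work surface, if the arm or the gripper's body presses on something with over 40 N, if the wrist force passes 120 N, or if a joint passes its speed limit or range.

## Working session

There is one attempt and no reset: what is moved stays moved. The work goes in short steps, Python scripts to look and compute and a tool call to move; the robot and the scene stay as the last step left them, time stands still between calls to the robot, and variables do not carry over. Pictures are saved under pics/ and viewed, about 8 in all and at most 12, crops included, and the job is handed in when it is done.

Besides the shell and the picture viewer there is one more tool, called as a command line: name --pt "numbers of a row" for each row, then --argument value for the rest. move_arm: Moves the arm, as the interface text tells. Its arguments: {"type":"object","properties":{"motion":{"type":"array"}},"required":["motion"]}

```bash
mkdir -p pics; cat > h.py <<'E'
import numpy as np, cv2
from workcell import *
from scipy.spatial.transform import Rotation as R
def ray(im,px):  # px=(col,row) -> origin, dir in world
    T=im["camera_from_world"]; K=im["mtx"]
    d=np.array([(px[0]-K[0,2])/K[0,0],-(px[1]-K[1,2])/K[1,1],-1])
    Rm=T[:3,:3]; return -Rm.T@T[:3,3], Rm.T@d
def onz(im,px,z):
    o,d=ray(im,px); return o+d*(z-o[2])/d[2]
def proj(im,p):
    c=im["camera_from_world"]@np.append(p,1); K=im["mtx"]
    return np.array([K[0,2]+K[0,0]*c[0]/-c[2],K[1,2]+K[1,1]*-c[1]/-c[2]])
def tri(obs):
    A=np.zeros((3,3));b=np.zeros(3)
    for o,d in obs:
        d=d/np.linalg.norm(d);M=np.eye(3)-np.outer(d,d);A+=M;b+=M@o
    return np.linalg.solve(A,b)
def save(im,n): cv2.imwrite("pics/"+n,im["color"][:,:,::-1])
E
cat > a.py <<'E'
from h import *
np.set_printoptions(precision=1,suppress=True)
ims={n:get_image(n) for n in("scene","side","wrist")}
print([k for k in ims["scene"]], get_obs()["orientation"])
big=np.hstack([ims["scene"]["color"],ims["side"]["color"]])
cv2.imwrite("pics/a.png",cv2.resize(big[:,:,::-1],(800,300),interpolation=cv2.INTER_AREA)); save(ims["scene"],"scene.png");save(ims["side"],"side.png")
Z=dict(tub=0,ball1=20,ball2=20,scoop=0,scoop_grip=98,scoop_lip=0,filter=0,canister=15,dial_grip=56,pumice=0,brush=0,cap=0)
for l,z in Z.items():
    for n,im in ims.items():
        for m in mark_of(im,l)[:(5 if 'ball' in l else 1)]:
            r,c=m["location"]; print(l,n,round(m["p"],2),np.array([c,r]),onz(im,(c,r),z))
E
python3 a.py
```

```text
['color', 'mtx', 'camera_from_world', 'shot'] [-3.1  0.   0. ]
tub scene 0.9 [308.  216.5] [516.5 126.4   0. ]
tub side 0.97 [289.5 286.6] [515.3 116.8   0. ]
tub wrist 0.96 [168.   62.5] [513.3 122.5   0. ]
ball1 scene 0.61 [293.6 189.7] [411.4 114.9  20. ]
ball1 scene 0.58 [302.  193.6] [436.3 133.3  20. ]
ball1 scene 0.46 [297.9 203.3] [475.6 108.8  20. ]
ball1 scene 0.39 [307.3 204.1] [486.6 133.5  20. ]
ball1 scene 0.36 [302.7 187.3] [407.9 144.3  20. ]
ball1 side 0.65 [334.4 310.7] [409.9 151.8  20. ]
ball1 side 0.61 [320.9 296.3] [444.7 129.8  20. ]
ball1 side 0.52 [338.  154.4] [ 555.3 -318.6   20. ]
ball1 side 0.5 [296.4 297. ] [488.  149.9  20. ]
ball1 side 0.48 [336.6 300.3] [413.6 127.   20. ]
ball1 wrist 0.79 [84.2 46.8] [443.2 133.6  20. ]
ball1 wrist 0.71 [128.8  81.5] [480.7 103.5  20. ]
ball1 wrist 0.66 [120.1  35.2] [477.4 143.3  20. ]
ball1 wrist 0.63 [44.1 25.8] [409.4 151.1  20. ]
ball1 wrist 0.6 [52.5 67.2] [411.  116.2  20. ]
ball2 scene 0.61 [293.6 189.7] [411.4 114.9  20. ]
ball2 scene 0.58 [302.  193.6] [436.3 133.3  20. ]
ball2 scene 0.46 [297.9 203.3] [475
[... 1256 characters left out ...]
   15. ]
canister side 0.68 [309.4 206.1] [ 556.6 -109.2   15. ]
canister wrist 0.92 [218.9 287.6] [ 554.6 -113.1   15. ]
dial_grip scene 0.92 [164.  230.9] [ 525.4 -260.8   56. ]
dial_grip side 0.8 [333.8 156.5] [ 550.2 -259.2   56. ]
dial_grip wrist 0.32 [404.6 147. ] [733.9  45.7  56. ]
pumice scene 0.75 [391.1 244.1] [680.6 300.4   0. ]
pumice side 0.93 [169.7 332.6] [680.8 304.4   0. ]
brush scene 0.58 [223.2 304.7] [ 748.9 -150.6    0. ]
brush side 0.81 [243.1 179.9] [ 747.7 -150.2    0. ]
brush wrist 0.86 [389.6 312.5] [ 753.  -153.5    0. ]
cap scene 0.72 [302.1 283.6] [740.7  39.2  -0. ]
cap side 0.68 [200.9 230.2] [758.4  46.1  -0. ]
cap wrist 0.87 [403.8 147.6] [752.   39.9   0. ]
```

View pics/scene.png

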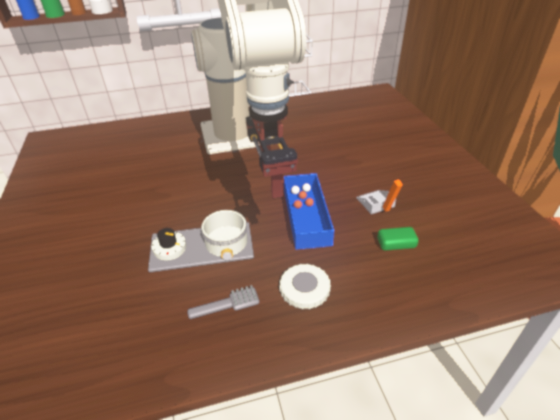

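View pics/side.png

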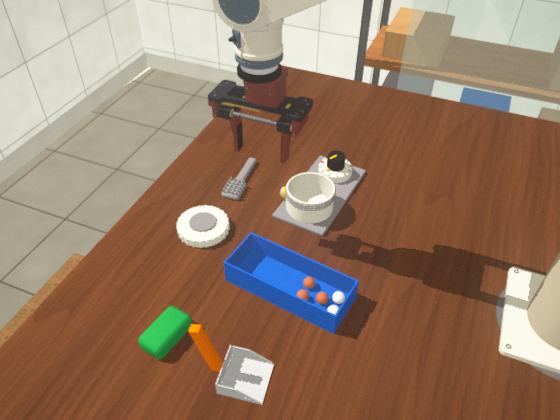

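The scene picture shows the tub at about (308,210), with its balls at the robot end (300,195). The scoop is at (375,200) with its lip towards the robot and its handle away from it, and the filter is at (200,245). The side picture agrees. I'll move above the scoop handle and turn the jaws onto its y axis.

move_arm --pt "-10 40 5 0 0 -0.12 80" --pt "-20 80 10 0 0 -0.24 80" --pt "-25 120 15 0 0 -0.36 80" --pt "-30 160 20 0 0 -0.48 80" --pt "-30 200 20 0 0 -0.6 80"

```text
t: 2.37
ee_pos: [594.5, 199.5, 262.5]
orientation: [-3.0, 0.93, -0.002]
ft_force: [1.2, -1.1, 0.1]
width: 80.2
```

move_arm --pt "0 30 0 0 0 -0.12 80" --pt "0 60 0 0 0 -0.24 80" --pt "0 90 0 0 0 -0.36 80" --pt "0 120 0 0 0 -0.48 80" --pt "0 140 0 0 0 -0.6 80"

```text
t: 2.78
ee_pos: [594.7, 340.7, 261.3]
orientation: [-2.593, 1.773, 0.0]
ft_force: [-0.4, -0.3, 0.2]
width: 80.2
```

```bash
cat > b.py <<'E'
from h import *
np.set_printoptions(precision=1,suppress=True)
o=get_obs(); print(o["t"],o["ee_pos"],o["qpos"],R.from_rotvec(o["orientation"]).as_matrix()[:,0])
ims={n:get_image(n) for n in("scene","side","wrist")}
save(ims["wrist"],"w1.png")
for l,z in dict(scoop=0,scoop_grip=98,scoop_lip=0).items():
    rs=[]
    for n,im in ims.items():
        for m in mark_of(im,l)[:1]:
            r,c=m["location"]; print(l,n,round(m["p"],2),np.array([c,r]),onz(im,(c,r),z)); rs.append(ray(im,(c,r)))
    if len(rs)>1: print("tri",tri(rs))
# tub rim corners fitted: blue-mask silhouettes vs model (hull of box) over x,y,yaw
from scipy.optimize import minimize
B=[]
for n in("scene","side"):
    im=ims[n]; hsv=cv2.cvtColor(im["color"],cv2.COLOR_RGB2HSV)
    m=cv2.inRange(hsv,(105,120,50),(128,255,255)); r=recognise(im,"tub")[0]["bbox"]
    k=np.zeros_like(m); a,b,w,h=[int(v) for v in r]; k[b-h//2-6:b+h//2+7,a-w//2-6:a+w//2+7]=255
    m&=k; pts=np.argwhere(m)[:,::-1].astype(np.int32); hull=cv2.convexHull(pts)
    mm=np.zeros_like(m); cv2.fillConvexPoly(mm,hull,255); B.append((im,mm>0))
def cost(p):
    x,y,t=p[0],p[1],p[2]/100; c,s=np.cos(t),np.sin(t); J=0
    P=[(x+c*a-s*b,y+s*a+c*b,z) for a in(-124,124) for b in(-49,49) for z in(0,56)]
    for im,mm in B:
        q=np.array([proj(im,np.array(v)) for v in P])*16
        k=np.zeros(mm.shape,np.uint8); cv2.fillConvexPoly(k,cv2.convexHull(q.astype(np.int32)),255,cv2.LINE_AA,4)
        J+=np.abs(k/255.-mm).sum()
    return J
r=minimize(cost,[515,122,0],method="Nelder-Mead",options=dict(initial_simplex=[[515,122,0],[525,122,0],[515,130,0],[515,122,8]]))
print("tub",r.x,r.fun)
E
python3 b.py
```

```text
2.7833 [594.7 340.7 261.3] [0.5 0.5 1.5 0.  1.2 1.7] [ 0.4 -0.9 -0. ]
scoop scene 0.75 [377.9 203.7] [520.5 338.8   0. ]
scoop side 0.68 [246.8 374.5] [511.7 325.8   0. ]
scoop wrist 0.96 [263.9 249.2] [510.3 330.1   0. ]
tri [514.3 332.3   2.5]
scoop_grip scene 0.6 [395.4 189.3] [583.1 345.2  98. ]
scoop_grip side 0.78 [197.9 338.5] [585.8 345.7  98. ]
scoop_grip wrist 0.66 [275.9 213.9] [582.  341.6  98. ]
tri [584.1 344.1  99.3]
scoop_lip scene 0.89 [368.3 193.9] [470.4 331.3   0. ]
scoop_lip side 0.77 [269.8 384.9] [466.9 328.1   0. ]
scoop_lip wrist 0.77 [256.  281.4] [467.6 324.2   0. ]
tri [468.5 327.8   0.3]
tub [513.9 120.7 -16.3] 2750.6117647058823
```

View pics/w1.png

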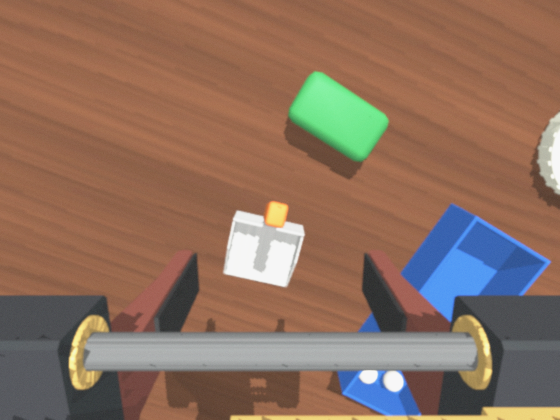

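The wrist picture shows the scoop at (263,250) and the top of its handle at (276,212). It sits about 12° off the jaws, which agrees with a yaw of π+0.14. I'll descend and grip.

move_arm --pt "-6 1 -40 0 0 -0.12 60" --pt "-12 2 -80 0 0 -0.23 60" --pt "-12 2 -115 0 0 -0.23 60" --pt "-12 2 -145 0 0 -0.23 60" --pt "-12 2 -163 0 0 -0.23 60"

```text
t: 3.9
ee_pos: [581.2, 338.9, 94.7]
orientation: [2.374, -2.051, -0.002]
ft_force: [-0.9, -0.8, -0.6]
width: 60.2
```

```bash
cat > c.py <<'E'
from h import *
np.set_printoptions(precision=2,suppress=True)
o=get_obs(); print(o["t"],o["ee_pos"],o["ft_force"],R.from_rotvec(o["orientation"]).as_matrix()[:,0])
im=get_image("wrist"); m=get_image("side")
s=m["color"][230:420,120:360]; s=cv2.resize(s,(480,380)); w=cv2.resize(im["color"],(507,380))
cv2.imwrite("pics/g1.png",cv2.resize(np.hstack([s,w])[:,:,::-1],(800,308)))
for l,z in dict(scoop_grip=98,scoop=0,scoop_lip=0).items():
  for q in(im,m):
    for k in mark_of(q,l)[:1]: print(l,k["p"],onz(q,k["location"][::-1],z))
E
python3 c.py
```

```text
3.9 [581.22 338.89  94.66] [-0.88 -0.83 -0.57] [ 0.15 -0.99  0.  ]
scoop_grip 0.55 [582.02 342.67  98.  ]
scoop_grip 0.96 [588.08 345.21  98.  ]
scoop 0.57 [509.37 332.41  -0.  ]
scoop 0.68 [513.6  333.14   0.  ]
scoop_lip 0.62 [470.9  326.15   0.  ]
```

View pics/g1.png

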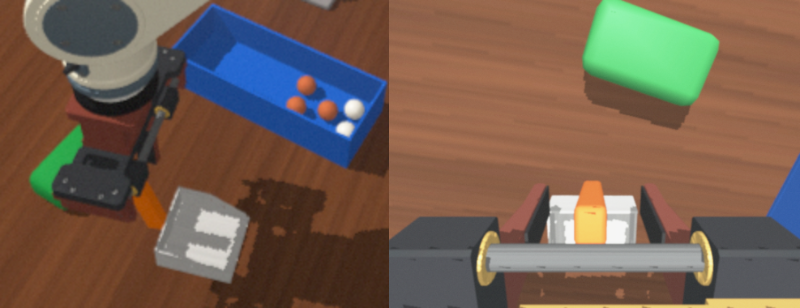

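The handle stands between the fingers and is aligned with them; in the wrist half it is at (592,210). I'll nudge +y and close.

move_arm --pt "2 4 3 0 0 0 60" --pt "2 4 3 0 0 0 5" --pt "2 4 3 0 0 0 5" --pt "2 4 3 0 0 0 5" --pt "2 4 3 0 0 0 5"

```text
t: 4.72
ee_pos: [585.0, 343.9, 101.5]
orientation: [-2.377, 2.054, -0.0]
ft_force: [-0.2, 0.9, 1.2]
width: 37.0
```

move_arm --pt "0 0 0 0 0 0 5" --pt "0 0 0 0 0 0 5" --pt "0 0 5 0 0 0 5" --pt "0 0 15 0 0 0 5" --pt "0 0 30 0 0 0 5"

```text
t: 5.13
ee_pos: [584.2, 343.4, 131.0]
orientation: [2.375, -2.052, -0.001]
ft_force: [0.2, -0.2, -0.9]
width: 16.3
```

```bash
cat > d.py <<'E'
from h import *
np.set_printoptions(precision=2,suppress=True)
o=get_obs(); print(o["t"],o["ee_pos"],o["ft_force"],o["width"],R.from_rotvec(o["orientation"]).as_matrix()[:,0])
im=get_image("wrist"); m=get_image("side"); n=get_image("scene")
for l in("scoop_grip","scoop","scoop_lip"):
    rs=[]
    for q in(im,m,n):
        for k in mark_of(q,l)[:1]: rs.append(ray(q,k["location"][::-1])); print(round(k["p"],2),end=" ")
    print(l,tri(rs) if len(rs)>1 else None)
for q,nn in((m,"side"),(n,"scene")):
    hsv=cv2.cvtColor(q["color"],cv2.COLOR_RGB2HSV)
    mk=cv2.inRange(hsv,(105,120,40),(130,255,255)); r=recognise(q,"tub")[0]["bbox"]
    print(nn,r,[cc.tolist() for cc in [cv2.boundingRect(mk)] ] if 0 else cv2.connectedComponentsWithStats(mk)[2][:6].tolist())
E
python3 d.py
```

```text
5.1333 [584.24 343.42 130.99] [ 0.17 -0.15 -0.88] 16.275081970599764 [ 0.15 -0.99  0.  ]
0.95 0.84 0.84 scoop_grip [582.41 343.12 123.01]
0.94 0.6 0.66 scoop [628.09 279.52 188.76]
0.88 0.58 scoop_lip [477.71 332.94  26.03]
side [292.1, 284.4, 134.1, 101.2] [[0, 0, 560, 420, 228704], [225, 233, 134, 100, 6496]]
scene [309.1, 211.7, 45.8, 77.5] [[0, 0, 560, 420, 232529], [17, 0, 21, 19, 286], [284, 174, 50, 75, 2385]]
```

```bash
sed -i 's/^r=minimize.*/best=None/; s/^print("tub",r.x,r.fun)//' b.py; sed -n '/^# tub rim/,$p' b.py > tubfit.txt; (echo 'from h import *
np.set_printoptions(precision=2,suppress=True)
ims={n:get_image(n) for n in("scene","side")}'; cat tubfit.txt; cat <<'E'
for n,b in zip(("scene","side"),B): print(n,b[1].sum(),ims[n]["mtx"].tolist())
for t in (-15,-5,0,5,15):
    r=minimize(cost,[515,122,t],method="Nelder-Mead",options=dict(initial_simplex=[[515,122,t],[525,122,t],[515,130,t],[515,122,t+8]]))
    print("tub",r.x,r.fun)
x,y,t=r.x; t/=100; c,s=np.cos(t),np.sin(t)
out=[]
for n in("scene","side"):
    v=ims[n]["color"].copy()
    for z in (0,56):
        P=np.array([proj(ims[n],np.array((x+c*a-s*b,y+s*a+c*b,z))) for a,b in((-124,-49),(124,-49),(124,49),(-124,49))])
        cv2.polylines(v,[P.round().astype(np.int32)],True,(255,255,0),1)
    b=P.mean(0).astype(int); out.append(cv2.resize(v[b[1]-75:b[1]+75,b[0]-100:b[0]+100],(400,300),interpolation=cv2.INTER_CUBIC))
cv2.imwrite("pics/t1.png",np.hstack(out)[:,:,::-1])
E
) > tf.py; python3 tf.py
```

```text
scene 2839 [[403.2384776320467, 0.0, 283.5242252536408], [0.0, 403.2384776320467, 209.35801383407426], [0.0, 0.0, 1.0]]
side 7188 [[501.9507769853788, 0.0, 282.24310092079287], [0.0, 501.9507769853788, 222.20685335808903], [0.0, 0.0, 1.0]]
tub [513.96 121.2  -15.78] 468.68627450980387
tub [513.84 121.28 -15.92] 470.92549019607844
tub [513.77 120.95 -15.75] 471.91372549019604
tub [513.64 121.03 -15.5 ] 471.11764705882354
tub [513.75 121.12 -15.75] 467.81568627450974
```

View pics/t1.png

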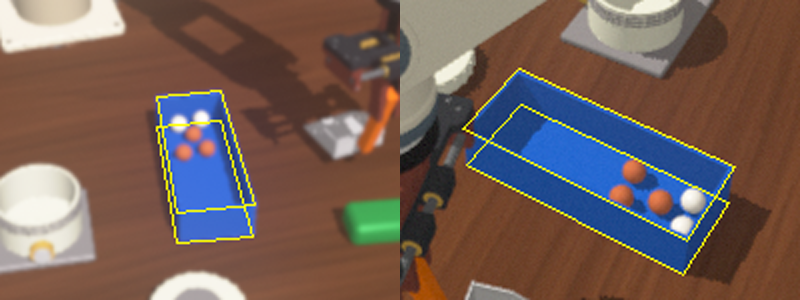

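The fitted outline agrees with the tub in both views: centre (514,121), yaw −0.158. I'll carry the scoop above the empty end and align it with the tub.

move_arm --pt "0 0 35 0 0 0 5" --pt "5 -20 65 0 0 -0.08 5" --pt "15 -60 65 0 0 -0.16 5" --pt "25 -100 65 0 0 -0.24 5" --pt "35 -140 65 0 0 -0.31 5"

```text
t: 6.45
ee_pos: [620.4, 203.0, 197.4]
orientation: [-2.028, 2.398, -0.001]
ft_force: [-0.1, -1.2, -2.4]
width: 15.5
```

move_arm --pt "5 -40 0 0 0 0 5" --pt "10 -75 0 0 0 0 5" --pt "10 -95 0 0 0 0 5" --pt "10 -100 0 0 0 0 5" --pt "10 -100 0 0 0 0 5"

```text
t: 6.87
ee_pos: [630.1, 102.5, 196.4]
orientation: [2.028, -2.399, -0.0]
ft_force: [0.8, 0.3, -0.5]
width: 16.1
```

```bash
cat > e.py <<'E'
from h import *
np.set_printoptions(precision=2,suppress=True)
o=get_obs(); print(o["t"],o["ee_pos"],o["ft_force"],o["width"],o["qpos"],R.from_rotvec(o["orientation"]).as_matrix()[:,0])
im=get_image("wrist"); m=get_image("side")
s=cv2.resize(m["color"][170:370,180:400],(429,390)); w=cv2.resize(im["color"],(520,390))
for l in("scoop_grip","scoop_lip"):
    rs=[]
    for q in(im,m):
        for k in mark_of(q,l)[:1]: rs.append(ray(q,k["location"][::-1])); print(round(k["p"],2),end=" ")
    print(l,tri(rs) if len(rs)>1 else None)
cv2.imwrite("pics/e1.png",cv2.resize(np.hstack([s,w])[:,:,::-1],(800,329)))
E
python3 e.py
```

```text
6.8667 [630.1  102.46 196.44] [ 0.79  0.3  -0.55] 16.103273611395636 [0.14 0.49 1.63 0.   1.02 1.88] [-0.17 -0.99 -0.  ]
0.85 0.77 scoop_grip [633.49 104.51 195.57]
0.97 scoop_lip None
```

View pics/e1.png

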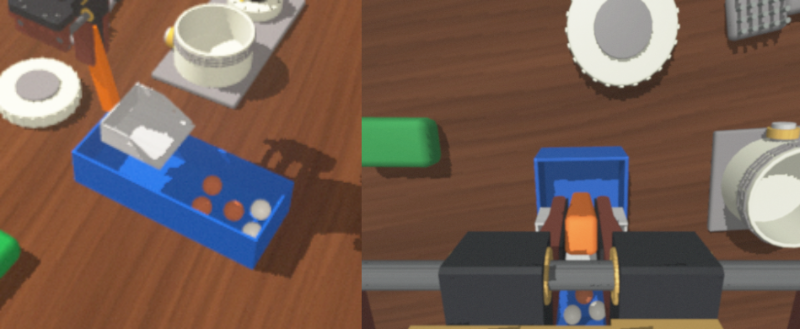

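The scoop is centred over the tub: in the wrist half both centre on column 582, with parallel sides. Before lowering I'll check the pan's pitch, because the handle could have slipped in the pads.

```bash
cat > pitch.py <<'E'
from h import *
np.set_printoptions(precision=1,suppress=True)
def rel():
    """scoop marks seen by side/scene, intersected with the tool's mid-plane; in-plane coords (fwd, up) rel. TCP"""
    ob=get_obs(); M=R.from_rotvec(ob["orientation"]).as_matrix(); n=M[:,0]; p=np.array(ob["ee_pos"])
    f=np.cross(n,[0,0,1]); f/=np.linalg.norm(f)
    if f[0]>0: f=-f
    print("TCP",p,"tilt deg",np.degrees(np.arcsin(M[:,2]@f)),"F",ob["ft_force"],"w",round(ob["width"],1),"t",ob["t"])
    for c in("side","scene"):
        im=get_image(c)
        for l in("scoop_lip","scoop","scoop_grip"):
            for k in mark_of(im,l)[:1]:
                o,d=ray(im,k["location"][::-1]); q=o+d*((p-o)@n)/(d@n)
                print(c,l,round(k["p"],2),"fwd %.1f up %.1f"%((q-p)@f,q[2]-p[2]))
if __name__=="__main__": rel()
E
python3 pitch.py
```

```text
TCP [629.9 105.3 196.3] tilt deg -0.0008953656423195675 F [-0.7  0.5 -1.6] w 15.7 t 7.1667
side scoop_lip 0.7 fwd 114.7 up -106.9
side scoop 0.9 fwd 75.3 up -107.1
side scoop_grip 0.74 fwd -8.4 up -17.6
scene scoop_lip 0.67 fwd -1585.3 up 1709.6
scene scoop 0.65 fwd 47.9 up -89.0
scene scoop_grip 0.7 fwd 12.0 up -7.7
```

The pan is level and its underside is about 101–107 mm below the TCP. I'll lower it and feel for the tub floor.

move_arm --pt "0 0 -35 0 0 0 5" --pt "0 0 -60 0 0 0 5" --pt "0 0 -74 0 0 0 5" --pt "0 0 -79 0 0 0 5" --pt "0 0 -81 0 0 0 5"

```text
t: 7.98
ee_pos: [629.7, 103.8, 114.5]
orientation: [2.03, -2.395, -0.001]
ft_force: [-0.4, 0.4, -1.0]
width: 15.9
```

move_arm --pt "0 0 -1 0 0 0 5" --pt "0 0 -2 0 0 0 5" --pt "0 0 -3 0 0 0 5" --pt "0 0 -4 0 0 0 5" --pt "0 0 -4 0 0 0 5"

```text
t: 8.4
ee_pos: [631.8, 103.9, 113.7]
orientation: [-2.03, 2.393, -0.004]
ft_force: [1.1, -1.1, 7.3]
width: 15.9
```

```bash
python3 pitch.py
```

```text
TCP [631.8 103.9 113.7] tilt deg -0.22898705469623126 F [ 1.1 -1.1  7.3] w 15.9 t 8.4
side scoop_lip 0.91 fwd 111.8 up -114.3
side scoop 0.62 fwd 71.9 up -104.5
side scoop_grip 0.6 fwd -4.4 up -17.3
scene scoop_lip 0.73 fwd 69.0 up -65.0
scene scoop 0.94 fwd 27.1 up -61.9
scene scoop_grip 0.9 fwd -20.2 up 11.4
```

Contact with the floor is 7 N. I'll ease up 1.5 mm and push towards the balls.

move_arm --pt "-6 1 1.5 0 0 0 5" --pt "-16 2.5 1.5 0 0 0 5" --pt "-27 4 1.5 0 0 0 5" --pt "-39 6 1.5 0 0 0 5" --pt "-51 8 1.5 0 0 0 5"

```text
t: 9.22
ee_pos: [578.8, 112.2, 113.7]
orientation: [-2.03, 2.395, -0.002]
ft_force: [3.3, -0.8, 4.4]
width: 15.3
```

move_arm --pt "-12 2 0 0 0 0 5" --pt "-24 4 0 0 0 0 5" --pt "-36 5.5 0 0 0 0 5" --pt "-47 7.5 0 0 0 0 5" --pt "-57 9 0 0 0 0 5"

```text
t: 9.63
ee_pos: [522.3, 121.4, 113.9]
orientation: [-2.03, 2.394, -0.003]
ft_force: [3.9, 0.8, 3.2]
width: 16.0
```

```bash
cat > f.py <<'E'
import sys; from pitch import *
rel(); m=get_image("side"); w=get_image("scene")
s=cv2.resize(m["color"][200:360,210:390],(450,400),interpolation=cv2.INTER_CUBIC); v=cv2.resize(w["color"][150:270,250:355],(350,400),interpolation=cv2.INTER_CUBIC)
cv2.imwrite("pics/%s.png"%sys.argv[1],np.hstack([s,v])[:,:,::-1])
E
python3 f.py f1
```

```text
TCP [522.3 121.4 113.9] tilt deg -0.20686530705197623 F [3.9 0.8 3.2] w 16.0 t 9.6333
side scoop_lip 0.75 fwd 107.0 up -107.0
side scoop 0.7 fwd 75.2 up -103.9
side scoop_grip 0.61 fwd -9.9 up -20.4
scene scoop_lip 0.87 fwd 104.8 up -84.9
scene scoop 0.72 fwd -1268.1 up 1045.6
scene scoop_grip 0.81 fwd 53.2 up -41.4
```

View pics/f1.png

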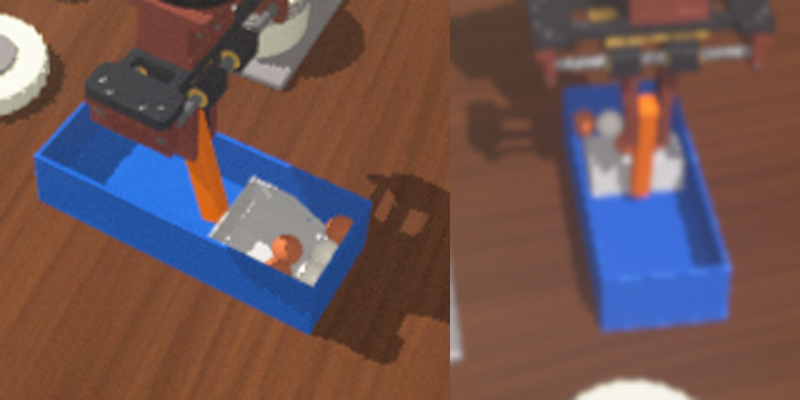

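One ball is on the pan at (285,250) and others are at the wall at (330,240). The lip is still about 15 mm short, so I'll go on to the wall.

move_arm --pt "-5 0.8 0 0 0 0 5" --pt "-9 1.4 0 0 0 0 5" --pt "-12 1.9 0 0 0 0 5" --pt "-14 2.2 0 0 0 0 5" --pt "-15.5 2.4 0 0 0 0 5"

```text
t: 10.55
ee_pos: [508.3, 123.7, 114.1]
orientation: [-2.029, 2.392, -0.005]
ft_force: [7.6, -0.6, 6.0]
width: 15.9
```

```bash
python3 f.py f2
```

```text
TCP [508.3 123.7 114.1] tilt deg -0.297209001722889 F [ 7.6 -0.6  6. ] w 15.9 t 10.55
side scoop_lip 0.36 fwd 105.3 up -80.9
side scoop 0.83 fwd 74.2 up -102.6
side scoop_grip 0.88 fwd -5.7 up -17.9
scene scoop_lip 0.68 fwd 78.9 up -75.8
scene scoop 0.57 fwd 72.5 up -101.4
scene scoop_grip 0.58 fwd 14.0 up -12.2
```

View pics/f2.png

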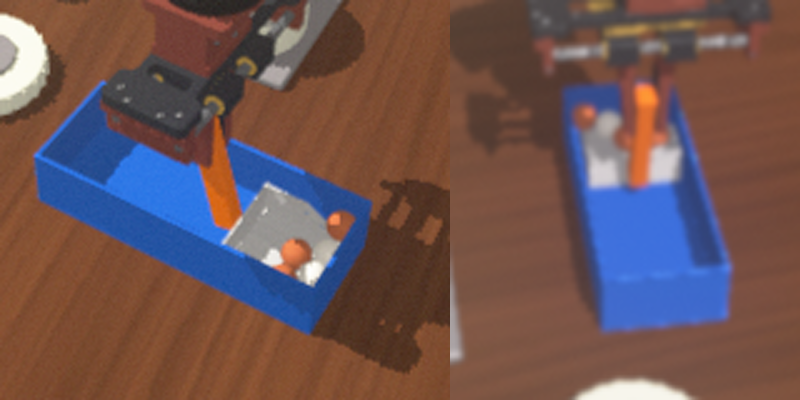

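At the wall, four balls are in the pan. The fifth, at (340,220), rides on the −y side wall's corner because the scoop is about 2 mm too far +y. I'll back off, shift −y by about 5 mm and push again.

move_arm --pt "5 -1 0 0 0 0 5" --pt "10 -2 0 0 0 0 5" --pt "16 -3 0 0 0 0 5" --pt "16 -5.5 0 0 0 0 5" --pt "15 -8 0 0 0 0 5"

```text
t: 11.47
ee_pos: [522.2, 115.3, 112.6]
orientation: [-2.031, 2.396, -0.001]
ft_force: [0.7, 1.0, 0.6]
width: 15.8
```

move_arm --pt "0 0 0 0 0 0 5" --pt "-5 0.8 0 0 0 0 5" --pt "-10 1.6 0 0 0 0 5" --pt "-14 2.2 0 0 0 0 5" --pt "-17 2.7 0 0 0 0 5"

```text
t: 11.88
ee_pos: [507.1, 118.2, 114.0]
orientation: [-2.03, 2.39, -0.007]
ft_force: [9.9, -1.9, 5.1]
width: 15.9
```

```bash
python3 f.py f3
```

```text
TCP [507.1 118.2 114. ] tilt deg -0.4061700662864057 F [ 9.9 -1.9  5.1] w 15.9 t 11.8833
side scoop_lip 0.74 fwd 116.2 up -107.3
side scoop_grip 0.61 fwd -7.7 up -15.0
scene scoop_lip 0.69 fwd 103.3 up -88.7
scene scoop_grip 0.77 fwd 30.4 up -23.7
```

View pics/f3.png

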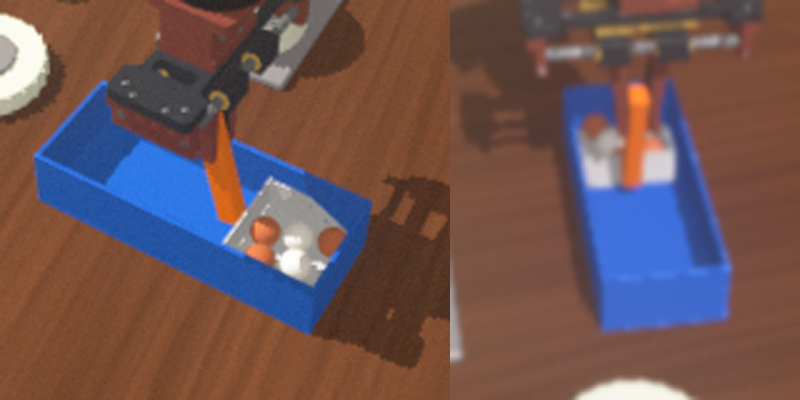

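All five balls are now on the pan: terracotta at (265,230), (258,255) and (330,242), white at (295,238) and (295,265). I'll tip the lip up 20° about the back edge so they roll to the rear, then lift.

move_arm --pt "5.5 0 -0.5 0.007 0.043 0 5" --pt "10 0 -1.5 0.0137 0.086 0 5" --pt "14.5 0 -3 0.0205 0.129 0 5" --pt "19 0 -4.5 0.027 0.172 0 5" --pt "23 -0.1 -6 0.034 0.215 0 5"

```text
t: 12.8
ee_pos: [526.9, 117.9, 106.7]
orientation: [1.932, -2.278, -0.25]
ft_force: [1.3, 0.7, -2.6]
width: 15.9
```

move_arm --pt "4 -0.6 -2 0.007 0.043 0 5" --pt "8 -1.2 -4 0.0137 0.086 0 5" --pt "11.5 -1.8 -6 0.021 0.13 0 5" --pt "11.5 -1.8 -2 0.021 0.13 0 5" --pt "11.5 -1.8 10 0.021 0.13 0 5"

```text
t: 13.22
ee_pos: [537.4, 115.8, 115.3]
orientation: [1.865, -2.201, -0.388]
ft_force: [0.3, -0.1, -2.7]
width: 16.1
```

move_arm --pt "0 0 15 0 0 0 5" --pt "0 0 33 0 0 0 5" --pt "0 0 55 0 0 0 5" --pt "0 0 75 0 0 0 5" --pt "0 0 85 0 0 0 5"

```text
t: 13.63
ee_pos: [539.1, 116.4, 205.3]
orientation: [1.871, -2.206, -0.383]
ft_force: [0.2, -0.1, -2.5]
width: 16.1
```

```bash
python3 f.py f4
```

```text
TCP [539.1 116.4 205.3] tilt deg 19.77358335780408 F [ 0.2 -0.1 -2.5] w 16.1 t 13.6333
side scoop_lip 0.87 fwd 141.7 up -55.9
side scoop 0.6 fwd 96.9 up -76.7
side scoop_grip 0.69 fwd 2.5 up -9.6
scene scoop_lip 0.76 fwd 157.8 up -69.6
scene scoop 0.79 fwd 73.7 up -63.5
scene scoop_grip 0.84 fwd -27.6 up 15.7
```

View pics/f4.png

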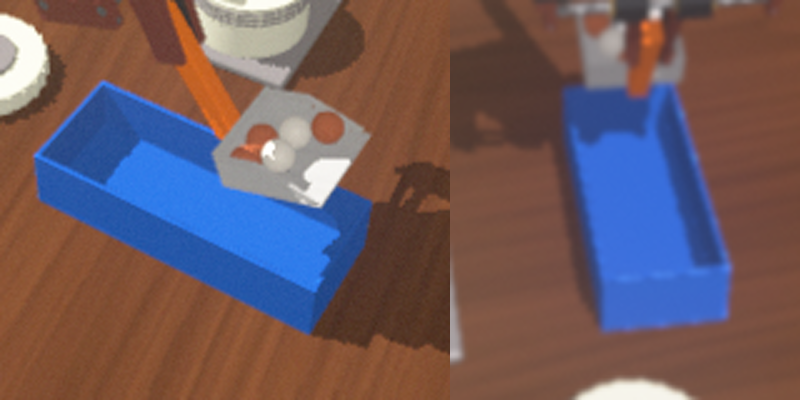

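The side view at (280,135) shows all five balls resting in the back of the pan, and the tub is empty. I'll carry them level-tilted to the canister at a moderate speed.

move_arm --pt "5 -7 0 0 0 0 5" --pt "15 -21 0 0 0 0 5" --pt "29 -42 0 0 0 0 5" --pt "44 -63 0 0 0 0 5" --pt "59 -85 0 0 0 0 5"

```text
t: 14.55
ee_pos: [599.4, 29.0, 201.8]
orientation: [1.868, -2.204, -0.386]
ft_force: [0.6, 0.1, -2.5]
width: 16.1
```

move_arm --pt "15 -22 0 0 0 0 5" --pt "31 -44 0 0 0 0 5" --pt "47 -67 0 0 0 0 5" --pt "63 -90 0 0 0 0 5" --pt "78 -112 0 0 0 0 5"

```text
t: 14.97
ee_pos: [677.2, -84.0, 201.5]
orientation: [1.867, -2.205, -0.386]
ft_force: [0.5, 0.5, -2.1]
width: 16.2
```

move_arm --pt "14 -20 0 0 0 0 5" --pt "25 -36 0 0 0 0 5" --pt "32 -46 0 0 0 0 5" --pt "36 -52 0 0 0 0 5" --pt "37 -54 0 0 0 0 5"

```text
t: 15.38
ee_pos: [713.5, -137.3, 201.1]
orientation: [1.866, -2.205, -0.387]
ft_force: [-0.0, -0.4, -2.9]
width: 15.9
```

```bash
cat > g.py <<'E'
from pitch import *
rel()
ims=[get_image(c) for c in("side","scene","wrist")]
for l,z in(("canister",15),("filter",0),("dial_grip",56)):
    rs=[]
    for im in ims:
        for k in mark_of(im,l)[:1]:
            print(l,im["shot"],round(k["p"],2),onz(im,k["location"][::-1],z)); rs.append(ray(im,k["location"][::-1]))
    if len(rs)>1: print(tri(rs))
# canister rim top ellipse check from bright mask in side view
save(ims[0],"gs.png"); save(ims[2],"gw.png")
E
python3 g.py
```

```text
TCP [ 713.5 -137.3  201.1] tilt deg 20.02442716568374 F [-0.  -0.4 -2.9] w 15.9 t 15.3833
side scoop_lip 0.69 fwd 149.9 up -56.7
side scoop 0.95 fwd 92.2 up -75.4
side scoop_grip 0.84 fwd -3.0 up -10.0
scene scoop_lip 0.75 fwd 180.7 up -97.5
scene scoop 0.59 fwd 118.1 up -94.9
scene scoop_grip 0.8 fwd 19.6 up -20.6
canister 38 0.75 [ 560.2 -111.4   15. ]
canister 39 0.92 [ 547.9 -111.    15. ]
canister 40 0.59 [ 559.6 -113.5   15. ]
[ 558.3 -111.6   18. ]
filter 38 0.66 [ 555.3 -183.8    0. ]
filter 39 0.72 [ 555.2 -174.6    0. ]
[ 555.3 -176.5    3.2]
dial_grip 38 0.64 [ 545.  -258.4   56. ]
dial_grip 39 0.83 [ 543.5 -264.5   56. ]
dial_grip 40 0.78 [ 544.3 -256.6   56. ]
[ 544.2 -260.4   55.5]
```

The canister centre is about (557,−111). I'll level the scoop nearly flat with its lip 18 mm behind the centre and just above the rim, then check.

move_arm --pt "-4 1 -4 -0.0093 -0.0586 0 5" --pt "-9 2 -9 -0.0186 -0.117 0 5" --pt "-14 3 -15 -0.028 -0.176 0 5" --pt "-19 4 -20 -0.0373 -0.234 0 5" --pt "-23 5 -24 -0.0466 -0.293 0 5"

```text
t: 16.8
ee_pos: [689.5, -129.8, 177.7]
orientation: [2.01, -2.371, -0.059]
ft_force: [-0.1, -0.6, -2.0]
width: 16.0
```

```bash
python3 f.py x1; python3 - <<'E'
from h import *
m=get_image("side"); w=get_image("wrist")
s=cv2.resize(m["color"][130:270,200:370],(425,350),interpolation=cv2.INTER_CUBIC); v=cv2.resize(w["color"],(375,350))
cv2.imwrite("pics/p1.png",np.hstack([s,v])[:,:,::-1])
E
```

```text
TCP [ 689.5 -129.8  177.7] tilt deg 2.8826422642695646 F [-0.1 -0.6 -2. ] w 16.0 t 16.8
side scoop_lip 0.75 fwd 120.9 up -103.9
side scoop 0.96 fwd 71.1 up -96.8
side scoop_grip 0.81 fwd -4.8 up -11.0
scene scoop_lip 0.68 fwd 142.5 up -128.8
scene scoop 0.65 fwd 93.8 up -117.9
scene scoop_grip 0.78 fwd 24.5 up -29.5
```

View pics/p1.png

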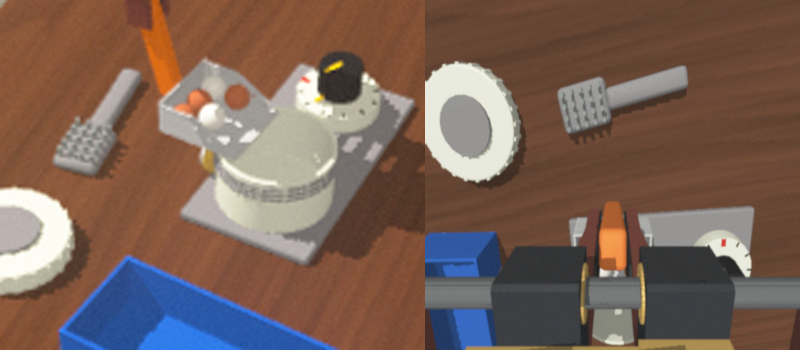

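The balls are in the back of the pan at (205,100), and the lip at (255,135) is over the canister mouth with both corners inside the rim by calculation. I'll pour slowly about the lip.

move_arm --pt "-5.2 0.5 6 -0.0082 -0.0517 0 5" --pt "-10.8 1 11.7 -0.0165 -0.1034 0 5" --pt "-16.6 1.6 17.1 -0.0247 -0.155 0 5" --pt "-22.7 2.6 22.2 -0.033 -0.207 0 5" --pt "-29.1 3.6 27 -0.041 -0.2585 0 5"

```text
t: 17.82
ee_pos: [660.8, -126.3, 205.3]
orientation: [-1.936, 2.284, -0.241]
ft_force: [-0.6, 0.1, -3.0]
width: 15.8
```

move_arm --pt "-11.2 1.8 7.2 -0.0137 -0.0862 0 5" --pt "-22.8 3.6 13.3 -0.0274 -0.1724 0 5" --pt "-35 5.6 18.4 -0.0411 -0.2586 0 5" --pt "-47.6 7.6 22.5 -0.0548 -0.3448 0 5" --pt "-60.4 9.6 25.4 -0.0685 -0.431 0 5"

```text
t: 18.23
ee_pos: [600.1, -117.0, 231.6]
orientation: [-1.706, 2.012, -0.676]
ft_force: [1.3, 1.8, -1.6]
width: 16.0
```

move_arm --pt "0 0 0 0 0 0 5" --pt "0 0 0 0 0 0 5" --pt "0 0 0 0 0 0 5" --pt "0 0 0 0 0 0 5" --pt "0 0 0 0 0 0 5"

```text
t: 18.65
ee_pos: [602.1, -117.0, 230.9]
orientation: [-1.708, 2.014, -0.671]
ft_force: [0.3, 0.2, -1.1]
width: 16.0
```

```bash
cat > k.py <<'E'
from pitch import *
rel()
for c in("side","scene","wrist"):
    im=get_image(c); save(im,"k_%s.png"%c)
    for k in mark_of(im,"ball1")[:6]:
        if k["p"]>.25: print(c,round(k["p"],2),np.array(k["location"][::-1]),onz(im,k["location"][::-1],27))
E
python3 k.py
```

```text
TCP [ 602.1 -117.   230.9] tilt deg -37.03775136623302 F [ 0.3  0.2 -1.1] w 16.0 t 18.65
side scoop_lip 0.71 fwd 20.1 up -159.8
side scoop 0.79 fwd -17.5 up -128.3
side scoop_grip 0.72 fwd -14.8 up -12.3
scene scoop 0.79 fwd 37.0 up -164.2
scene scoop_grip 0.7 fwd 24.0 up -25.0
side 0.59 [309.6 198. ] [ 561.8 -123.    27. ]
side 0.46 [308.5 189.4] [ 574.8 -150.7   27. ]
side 0.43 [324.8 198.7] [ 528.4 -134.7   27. ]
scene 0.55 [235.9 230.9] [546.  -82.6  27. ]
scene 0.44 [216.4 231. ] [ 531.9 -132.    27. ]
scene 0.4 [222.4 237.3] [ 559.8 -120.4   27. ]
wrist 0.75 [266.8 413.8] [527.8 -91.1  27. ]
wrist 0.74 [313.5 413.4] [ 521.4 -131.8   27. ]
wrist 0.69 [291.  368.6] [ 560.5 -118.5   27. ]
wrist 0.59 [244.8 384.7] [554.1 -75.   27. ]
```

The force drop and the networks say the balls are in the canister; four or five are found, all inside its radius. I'll raise and level the scoop and take it back to its free spot beyond the tub.

move_arm --pt "0 0 30 0.0157 0.0987 0 5" --pt "0 30 40 0.0314 0.1975 0 5" --pt "0 65 40 0.047 0.296 0 5" --pt "0 103 40 0.063 0.395 0 5" --pt "0 142 40 0.0785 0.494 0 5"

```text
t: 19.77
ee_pos: [601.0, 26.4, 272.2]
orientation: [-1.967, 2.323, -0.167]
ft_force: [0.8, -0.4, -1.4]
width: 15.7
```

move_arm --pt "0 40 0 0.0115 0.072 0 5" --pt "0 80 0 0.0229 0.144 0 5" --pt "0 120 0 0.0229 0.144 0 5" --pt "0 160 0 0.0229 0.144 0 5" --pt "0 200 0 0.0229 0.144 0 5"

```text
t: 20.18
ee_pos: [600.7, 227.3, 270.0]
orientation: [-2.031, 2.396, 0.001]
ft_force: [0.6, -0.4, -1.4]
width: 15.6
```

move_arm --pt "-5 40 -10 0 0 0 5" --pt "-12 70 -50 0 0 0 5" --pt "-17 90 -90 0 0 0 5" --pt "-17 95 -125 0 0 0 5" --pt "-17 95 -150 0 0 0 5"

```text
t: 20.6
ee_pos: [582.0, 322.3, 117.3]
orientation: [2.034, -2.393, -0.002]
ft_force: [-0.3, -0.7, -1.8]
width: 15.9
```

```bash
python3 pitch.py; sed -i 's/k_%s/k2_%s/; s/^rel()//' k.py; python3 k.py
```

```text
TCP [582.  322.3 117.3] tilt deg 0.08435600634556731 F [-0.3 -0.7 -1.8] w 15.9 t 20.6
side scoop_lip 0.56 fwd 107.0 up -106.8
side scoop 0.9 fwd 70.6 up -104.7
side scoop_grip 0.57 fwd -6.3 up -8.3
scene scoop_lip 0.92 fwd 98.9 up -101.8
scene scoop 0.68 fwd 98.8 up -99.8
scene scoop_grip 0.7 fwd 9.0 up -17.2
side 0.62 [307.6 200.8] [ 562.7 -112.1   27. ]
side 0.61 [309.7 193. ] [ 567.7 -139.7   27. ]
side 0.53 [323.3 200.7] [ 529.4 -126.7   27. ]
scene 0.56 [240.9 230.6] [548.6 -69.7  27. ]
scene 0.49 [230.8 227.6] [529.6 -93.3  27. ]
scene 0.48 [225.4 236.5] [ 559.1 -112.5   27. ]
scene 0.37 [216.6 230.5] [ 530.1 -131.2   27. ]
```

Five distinct ball spots are found, all inside the canister. I'll set the scoop down.

move_arm --pt "0 0 -6 0 0 0 5" --pt "0 0 -10 0 0 0 5" --pt "0 0 -13 0 0 0 5" --pt "0 0 -15 0 0 0 5" --pt "0 0 -15 0 0 0 5"

```text
t: 21.72
ee_pos: [584.9, 320.3, 105.7]
orientation: [-2.031, 2.394, -0.001]
ft_force: [2.9, -2.2, 3.8]
width: 15.8
```

move_arm --pt "0 0 0 0 0 0 50" --pt "0 0 0 0 0 0 50" --pt "0 0 0 0 0 0 50" --pt "0 0 0 0 0 0 50" --pt "0 0 0 0 0 0 50"

```text
t: 22.13
ee_pos: [583.3, 320.3, 105.0]
orientation: [2.031, -2.396, -0.001]
ft_force: [0.2, 0.1, -0.4]
width: 45.4
```

move_arm --pt "0 0 10 0 0 0 50" --pt "0 0 35 0 0 0 60" --pt "0 0 70 0 0 0 80" --pt "0 0 110 0 0 0 80" --pt "0 0 140 0 0 0 80"

```text
t: 22.55
ee_pos: [584.0, 320.6, 248.9]
orientation: [-2.03, 2.395, 0.0]
ft_force: [1.8, 0.9, 0.5]
width: 73.3
```

```bash
cat > s.py <<'E'
from h import *
np.set_printoptions(precision=1,suppress=True)
o=get_obs(); print(o["t"],o["ee_pos"],o["width"],o["qpos"])
ims=[get_image(c) for c in("side","scene")]
for l in("scoop","scoop_lip","scoop_grip","pumice","brush","cap","dial_grip","canister","filter"):
    rs=[ray(im,mark_of(im,l)[0]["location"][::-1]) for im in ims if mark_of(im,l)]
    print(l,tri(rs) if len(rs)>1 else len(rs))
E
python3 s.py
```

```text
22.55 [584.  320.6 248.9] 73.27349389549431 [0.5 0.5 1.5 0.  1.1 2.2]
scoop [510.4 336.6   3.3]
scoop_lip [473.2 346.5   2.1]
scoop_grip [585.7 324.1  99.3]
pumice [678.3 309.    4.4]
brush [ 748.5 -153.    -4.6]
cap [758.2  40.3   0.6]
dial_grip [ 541.7 -258.4   58.8]
canister [ 563.3 -110.9   19. ]
filter [ 548.9 -181.5    2.6]
```

The scoop is standing: origin z≈3, grip z≈99, with the bystanders in place. Next I'll go to the dial, slightly short of it for the wrist camera.

move_arm --pt "-5 -40 5 0 0 0.05 80" --pt "-12 -80 5 0 0 0.1 80" --pt "-20 -120 5 0 0 0.16 80" --pt "-28 -160 5 0 0 0.16 80" --pt "-35 -200 5 0 0 0.16 80"

```text
t: 24.87
ee_pos: [547.8, 118.7, 250.3]
orientation: [2.217, -2.225, -0.001]
ft_force: [0.6, -0.2, -0.2]
width: 80.1
```

move_arm --pt "-7 -40 0 0 0 0 80" --pt "-15 -80 0 0 0 0 80" --pt "-22 -120 0 0 0 0 80" --pt "-30 -160 0 0 0 0 80" --pt "-35 -200 0 0 0 0 80"

```text
t: 25.28
ee_pos: [512.6, -81.5, 250.5]
orientation: [2.217, -2.226, -0.0]
ft_force: [0.4, 0.4, 0.4]
width: 80.2
```

move_arm --pt "-7 -40 0 0 0 0 80" --pt "-15 -80 0 0 0 0 80" --pt "-22 -120 0 0 0 0 80" --pt "-29 -160 0 0 0 0 80" --pt "-33 -180 0 0 0 0 80"

```text
t: 25.7
ee_pos: [479.8, -263.6, 250.6]
orientation: [2.214, -2.228, 0.002]
ft_force: [0.3, 0.1, -0.1]
width: 80.1
```

```bash
cat > dial.py <<'E'
from h import *
import sys
np.set_printoptions(precision=1,suppress=True)
o=get_obs(); M=R.from_rotvec(o["orientation"]).as_matrix(); print(o["t"],o["ee_pos"],"toolx",np.arctan2(M[1,0],M[0,0]),o["qpos"],o["ft_force"],o["width"])
for cam in("wrist","side","scene"):
    im=get_image(cam); save(im,sys.argv[1]+"_"+cam+".png")
    k=mark_of(im,"dial_grip")
    if not k: print(cam,"none"); continue
    g=onz(im,k[0]["location"][::-1],56); print(cam,round(k[0]["p"],2),k[0]["location"],g)
    b=recognise(im,"filter")
    hsv=cv2.cvtColor(im["color"],cv2.COLOR_RGB2HSV)
    c,r=k[0]["location"][::-1]
    for nm,lo,hi,z in(("yellow",(22,120,120),(35,255,255),64),("red",(0,130,110),(8,255,255),30),("red2",(172,130,110),(180,255,255),30)):
        mk=cv2.inRange(hsv,lo,hi); n,_,st,ce=cv2.connectedComponentsWithStats(mk)
        for i in range(1,n):
            P=onz(im,ce[i],z); 
            if st[i][4]>=3 and np.hypot(*(P-g)[:2])<60: print("  ",nm,st[i].tolist(),ce[i],P,"ang",np.round(np.arctan2(*(P-g)[1::-1]),2),"r",np.hypot(*(P-g)[:2]))
E
python3 dial.py d1; python3 - <<'E'
import cv2,numpy as np
a=cv2.imread("pics/d1_wrist.png"); cv2.imwrite("pics/d1v.png",a)
E
```

```text
25.7 [ 479.8 -263.6  250.6] toolx -1.5773111020880926 [-0.5  0.3  1.8 -0.   1.   1.1] [ 0.3  0.1 -0.1] 80.0728794857904
wrist 0.91 [122.5, 274.3] [ 544.4 -258.    56. ]
   yellow [247, 109, 29, 19, 164] [262.6 119. ] [ 547.7 -247.9   64. ] ang 1.26 r 10.609805861415952
   red [276, 81, 4, 8, 27] [277.7  84.9] [ 578.1 -261.2   30. ] ang -0.1 r 33.822978044258306
side none
scene 0.55 [233.6, 163.8] [ 535.4 -261.7   56. ]
```

```bash
cat > pt.py <<'E'
import sys; from h import *
np.set_printoptions(precision=1,suppress=True)
im=get_image("wrist"); hsv=cv2.cvtColor(im["color"],cv2.COLOR_RGB2HSV)
k=mark_of(im,"dial_grip")[0]; g=onz(im,k["location"][::-1],56); print(k["p"],"grip",g)
r0,c0=[int(v) for v in k["location"]]; sl=np.zeros(hsv.shape[:2],np.uint8); cv2.circle(sl,(c0,r0),60,255,-1)
mk=cv2.inRange(hsv,(20,110,90),(36,255,255))&sl
P=np.array([onz(im,p[::-1],64)[:2] for p in np.argwhere(mk)]); m=P.mean(0); w,V=np.linalg.eigh(np.cov((P-m).T)); d=V[:,1]
if (m-g[:2])@d<0:d=-d
t=(P-m)@d; print("yellow",m,"dir",np.arctan2(d[1],d[0]),"ext",t.min(),t.max(),"sd",np.sqrt(w),"centre along",(g[:2]-m)@d)
mr=(cv2.inRange(hsv,(0,130,110),(8,255,255))|cv2.inRange(hsv,(172,130,110),(180,255,255)))&sl
Q=np.array([onz(im,p[::-1],30)[:2] for p in np.argwhere(mr)]); print("red",Q.mean(0),"ang",np.arctan2(*(Q.mean(0)-g[:2])[::-1]))
# knob top circle: dark pixels near centre at z=64
bk=(cv2.inRange(hsv,(0,0,0),(180,255,60))&sl); n,lab,st,ce=cv2.connectedComponentsWithStats(bk|mk); i=1+np.argmax(st[1:,4])
(c,r),rad=cv2.minEnclosingCircle(np.argwhere(lab==i)[:,::-1].astype(np.float32)); print("dark",st[i].tolist(),c,r,rad,onz(im,(c,r),64))
E
python3 pt.py
```

```text
0.72 grip [ 543.1 -259.2   56. ]
yellow [ 547.9 -247.3] dir 1.0179853817725812 ext -12.580901362279869 16.122255344763097 sd [1.6 7.4] centre along -12.694101366512735
red [ 578.5 -261.4] ang -0.06300161656131854
dark [253, 109, 29, 21, 188] 267.0 118.0 16.643415451049805 [ 549.3 -246.    64. ]
```

The pointer stands at about 1.1 rad in the world and the red mark at about −0.08, so the turn is about −1.18. I'll pre-turn the wrist the other way, then descend over the knob.

move_arm --pt "20 1 -20 0 0 0.12 80" --pt "40 2 -50 0 0 0.24 80" --pt "63 4 -75 0 0 0.36 80" --pt "63 4 -95 0 0 0.48 80" --pt "63 4 -110 0 0 0.6 80"

```text
t: 26.62
ee_pos: [544.2, -254.4, 138.1]
orientation: [2.781, -1.46, -0.003]
ft_force: [0.2, 0.5, -0.6]
width: 80.0
```

```bash
python3 pt.py; python3 dial.py d2
```

```text
0.79 grip [ 543.  -257.3   56. ]
yellow [ 550.4 -244.4] dir 0.9188977917159213 ext -16.10586277516265 21.768200927432847 sd [ 1.7 10.7] centre along -14.745596938627052
red [ 576.9 -260.9] ang -0.10589862556839445
dark [252, 185, 65, 85, 3638] 281.5449523925781 225.67977905273438 43.548797607421875 [ 548.6 -250.3   64. ]
26.7167 [ 542.3 -254.   137.4] toolx -0.9725094402496854 [-0.5  0.5  1.8 -0.   0.9  0.5] [-1.1  0.8  0.4] 79.73829938352749
wrist 0.57 [232.7, 286.7] [ 542.4 -256.6   56. ]
   yellow [266, 184, 10, 15, 77] [270.5 190.6] [ 561.3 -231.6   64. ] ang 0.93 r 31.31245047196332
   yellow [270, 208, 21, 32, 264] [280.1 223.5] [ 547.3 -248.1   64. ] ang 1.05 r 9.751041537456048
   red [315, 179, 12, 11, 75] [320.3 184. ] [ 578.1 -261.    30. ] ang -0.12 r 35.92217538672698
side 0.67 [155.9, 335.5] [ 547.1 -263.2   56. ]
   yellow [329, 155, 8, 4, 17] [332.8 156.6] [ 549.6 -247.6   64. ] ang 1.41 r 15.858249449800384
   red [321, 161, 2, 2, 3] [321.7 161.3] [ 580.8 -261.7   30. ] ang 0.04 r 33.805462462347876
scene 0.77 [233.6, 163.8] [ 535.4 -261.7   56. ]
   yellow [167, 233, 5, 2, 5] [169.  233.4] [ 547.3 -247.9   64. ] ang 0.86 r 18.23946720319568
```

move_arm --pt "0.5 -2 -30 0 0 0 80" --pt "0.5 -3 -55 0 0 0 80" --pt "0.5 -3 -72 0 0 0 80" --pt "0.5 -3 -82 0 0 0 80" --pt "0.5 -3 -82 0 0 0 80"

```text
t: 27.58
ee_pos: [542.9, -258.2, 56.4]
orientation: [2.775, -1.472, -0.006]
ft_force: [-0.3, 0.8, -0.9]
width: 80.4
```

move_arm --pt "0 0 0 0 0 0 35" --pt "0 0 0 0 0 0 35" --pt "0 0 0 0 0 0 35" --pt "0 0 0 0 0 0 35" --pt "0 0 0 0 0 0 35"

```text
t: 28.0
ee_pos: [544.5, -258.9, 59.2]
orientation: [2.775, -1.472, 0.002]
ft_force: [0.1, 0.7, -0.0]
width: 50.5
```

move_arm --pt "0 0 0 0 0 0 35" --pt "0 0 0 0 0 0 35" --pt "0 0 0 0 0 -0.08 35" --pt "0 0 0 0 0 -0.18 35" --pt "0 0 0 0 0 -0.28 35"

```text
t: 28.42
ee_pos: [543.9, -258.4, 58.9]
orientation: [2.538, -1.851, -0.002]
ft_force: [-2.4, 2.2, 4.5]
width: 43.6
```

move_arm --pt "0 0 0 0 0 -0.1 35" --pt "0 0 0 0 0 -0.2 35" --pt "0 0 0 0 0 -0.3 35" --pt "0 0 0 0 0 -0.4 35" --pt "0 0 0 0 0 -0.5 35"

```text
t: 28.83
ee_pos: [543.9, -258.8, 58.9]
orientation: [2.002, -2.421, -0.001]
ft_force: [-2.1, 0.1, 4.1]
width: 43.5
```

move_arm --pt "0 0 0 0 0 -0.1 35" --pt "0 0 0 0 0 -0.2 35" --pt "0 0 0 0 0 -0.3 35" --pt "0 0 0 0 0 -0.37 35" --pt "0 0 0 0 0 -0.37 35"

```text
t: 29.25
ee_pos: [543.8, -259.1, 58.9]
orientation: [1.525, -2.746, -0.0]
ft_force: [-2.6, -1.9, 5.9]
width: 43.5
```

```bash
python3 dial.py d3
```

```text
29.25 [ 543.8 -259.1   58.9] toolx -2.1275555139985585 [-0.5  0.6  1.8 -0.   0.7  1.7] [-2.6 -1.9  5.9] 43.47036952074482
wrist 0.57 [288.8, 280.1] [ 542.5 -257.6   56. ]
   yellow [250, 211, 16, 23, 159] [257.1 222.4] [ 575.4 -267.4   64. ] ang -0.29 r 34.282165661045966
   yellow [253, 254, 33, 47, 566] [269.  277.4] [ 552.8 -258.6   64. ] ang -0.1 r 10.37852277707801
   yellow [388, 324, 6, 22, 51] [390.5 331.4] [ 503.6 -289.4   64. ] ang -2.46 r 50.30803074137152
   yellow [168, 326, 3, 5, 11] [169.2 327.9] [ 555.6 -209.5   64. ] ang 1.31 r 49.8393477834412
   yellow [167, 332, 2, 3, 6] [167.5 333. ] [ 553.9 -207.4   64. ] ang 1.35 r 51.50158574663075
   yellow [393, 355, 2, 18, 18] [393.1 363.5] [ 488.4 -282.9   64. ] ang -2.7 r 59.76059887828101
   red [240, 195, 16, 18, 167] [247.5 203.4] [ 578.3 -261.3   30. ] ang -0.1 r 35.959092376010965
side 0.54 [158.4, 335.9] [ 543. -254.   56.]
   yellow [333, 153, 4, 3, 9] [334.3 154.3] [ 549.  -257.7   64. ] ang -0.56 r 7.0417261234146835
   red [321, 148, 9, 20, 68] [325.6 158.5] [ 575.6 -276.6   30. ] ang -0.61 r 39.67353223494644
scene 0.64 [233.5, 163.0] [ 534.4 -263.6   56. ]
   yellow [164, 234, 2, 4, 6] [164.7 235.8] [ 553.1 -258.7   64. ] ang 0.26 r 19.32752024340997
```

The knob turned with the wrist. The pointer is now at about +0.04 and the red mark at −0.07, so I'll turn another −0.1, then release and look from above.

move_arm --pt "0 0 0 0 0 -0.05 35" --pt "0 0 0 0 0 -0.1 35" --pt "0 0 0 0 0 -0.1 35" --pt "0 0 0 0 0 -0.1 80" --pt "0 0 0 0 0 -0.1 80"

```text
t: 30.12
ee_pos: [544.2, -258.7, 58.4]
orientation: [-1.392, 2.816, 0.0]
ft_force: [0.1, 0.3, -0.9]
width: 53.4
```

move_arm --pt "0 0 0 0 0 -0.0 80" --pt "0 0 0 0 0 0 80" --pt "0 0 15 0 0 0 80" --pt "0 0 50 0 0 0 80" --pt "0 0 90 0 0 0 80"

```text
t: 30.53
ee_pos: [542.4, -257.7, 146.9]
orientation: [1.389, -2.814, -0.008]
ft_force: [0.8, -0.5, 0.7]
width: 79.4
```

move_arm --pt "-10 0 20 0 0 0.1 80" --pt "-25 0 50 0 0 0.2 80" --pt "-40 0 80 0 0 0.3 80" --pt "-55 0 100 0 0 0.4 80" --pt "-55 0 100 0 0 0.5 80"

```text
t: 30.95
ee_pos: [488.9, -259.4, 252.7]
orientation: [-2.049, 2.38, -0.008]
ft_force: [0.4, -1.2, -0.1]
width: 79.7
```

```bash
cat > q.py <<'E'
import sys; from h import *
np.set_printoptions(precision=3,suppress=True)
C=np.array([543.8,-259.0])
im=get_image("wrist"); hsv=cv2.cvtColor(im["color"],cv2.COLOR_RGB2HSV); c0=proj(im,np.array([*C,64.]))
sl=np.zeros(hsv.shape[:2],np.uint8); cv2.circle(sl,tuple(int(v) for v in c0),60,255,-1)
A=lambda p:np.arctan2(*(p-C)[::-1])
for nm,lo,hi in(("yellow",(20,110,90),(36,255,255)),("red",(0,130,110),(9,255,255))):
    n,lab,st,ce=cv2.connectedComponentsWithStats(cv2.inRange(hsv,lo,hi)&sl)
    for i in range(1,n):
        if st[i,4]<8: continue
        px=np.argwhere(lab==i)[:,::-1]
        for z in ((64,30) if nm=="yellow" else (30,)):
            P=np.array([onz(im,p,z)[:2] for p in px]); m=P.mean(0); w,V=np.linalg.eigh(np.cov((P-m).T)); d=V[:,1]*np.sign(V[0,1])
            print(nm,st[i,4],"z",z,m,"ang %.3f r %.1f axis %.3f rmin %.1f rmax %.1f"%(A(m),np.hypot(*(m-C)),np.arctan2(d[1],d[0]),np.hypot(*(P-C).T).min(),np.hypot(*(P-C).T).max()))
a=cv2.resize(im["color"],(800,600),interpolation=cv2.INTER_CUBIC); x,y=[int(v*800/560) for v in c0]
save(im,sys.argv[1]+".png"); crop=im["color"][max(0,int(c0[1])-60):int(c0[1])+60,int(c0[0])-70:int(c0[0])+70]
cv2.imwrite("pics/%s_c.png"%sys.argv[1],cv2.resize(crop,None,fx=4,fy=4,interpolation=cv2.INTER_CUBIC)[:,:,::-1])
print(c0, get_obs()["t"],get_obs()["ee_pos"])
E
python3 q.py q1
```

```text
yellow 190 z 64 [ 553.49  -260.053] ang -0.108 r 9.7 axis -0.234 rmin 0.4 rmax 27.7
yellow 190 z 30 [ 552.73  -259.163] ang -0.018 r 8.9 axis -0.234 rmin 0.5 rmax 28.7
red 30 z 30 [ 578.248 -261.26 ] ang -0.066 r 34.5 axis -0.162 rmin 31.5 rmax 37.9
[271.054 135.443] 31.0 [ 489.178 -259.181  250.936]
```

move_arm --pt "8 15 -30 0 0 0 80" --pt "15 30 -60 0 0 0 80" --pt "15 30 -80 0 0 0 80" --pt "15 30 -80 0 0 0 80" --pt "15 30 -80 0 0 0 80"

```text
t: 31.42
ee_pos: [503.5, -228.2, 167.1]
orientation: [2.042, -2.386, -0.006]
ft_force: [0.9, 0.8, -1.0]
width: 79.8
```

```bash
cat > r.py <<'E'
import sys,pickle; from h import *
np.set_printoptions(precision=2,suppress=True)
im=get_image("wrist"); im={k:im[k] for k in("color","mtx","camera_from_world")}
pickle.dump(im,open(sys.argv[1]+".pkl","wb")); save(im,sys.argv[1]+".png")
print("cam",ray(im,(0,0))[0],get_obs()["ee_pos"])
hsv=cv2.cvtColor(im["color"],cv2.COLOR_RGB2HSV)
for nm,lo,hi in(("yellow",(20,110,90),(36,255,255)),("red",(0,130,110),(9,255,255))):
    n,lab,st,ce=cv2.connectedComponentsWithStats(cv2.inRange(hsv,lo,hi))
    for i in range(1,n):
        if st[i,4]>=15 and np.hypot(*(onz(im,ce[i],50)[:2]-[543.8,-259]))<60: print(nm,st[i].tolist(),ce[i],[onz(im,ce[i],z)[:2] for z in(64,45,30)])
E
python3 r.py r1
```

```text
cam [ 576.55 -238.49  308.91] [ 504.28 -228.84  168.32]
yellow [312, 110, 11, 51, 346] [316.58 138.34] [array([ 555.47, -259.62]), array([ 553.84, -261.26]), array([ 552.55, -262.56])]
red [308, 98, 6, 12, 64] [310.58 103.67] [array([ 577.86, -258.6 ]), array([ 577.96, -260.17]), array([ 578.04, -261.4 ])]
```

move_arm --pt "0 -20 0 0 0 0 80" --pt "0 -40 0 0 0 0 80" --pt "0 -60 0 0 0 0 80" --pt "0 -60 0 0 0 0 80" --pt "0 -60 0 0 0 0 80"

```text
t: 31.88
ee_pos: [504.6, -290.1, 169.7]
orientation: [-2.04, 2.388, -0.003]
ft_force: [0.5, 0.1, 0.1]
width: 80.1
```

```bash
python3 r.py r2
```

```text
cam [ 576.92 -300.21  311.97] [ 504.3  -289.19  169.34]
yellow [231, 126, 5, 16, 60] [232.47 134.18] [array([ 568.38, -267.05]), array([ 567.72, -264.51]), array([ 567.21, -262.51])]
yellow [223, 143, 8, 34, 263] [226.49 159.81] [array([ 552.27, -259.75]), array([ 550.38, -256.65]), array([ 548.89, -254.21])]
red [225, 115, 7, 10, 56] [228.21 119.66] [array([ 578.04, -266.08]), array([ 578.13, -263.47]), array([ 578.19, -261.4 ])]
```

```bash
cat > u.py <<'E'
import pickle; from h import *
np.set_printoptions(precision=2,suppress=True)
for f,rows in(("r1",None),("r2",None)):
    im=pickle.load(open(f+".pkl","rb")); hsv=cv2.cvtColor(im["color"],cv2.COLOR_RGB2HSV)
    mk=cv2.inRange(hsv,(20,110,90),(36,255,255)); x0,y0,x1,y1=(305,105,330,165) if f=="r1" else (215,120,240,180)
    pr=[(y,int(c.min()),int(c.max())) for y in range(y0,y1) for c in [x0+np.flatnonzero(mk[y,x0:x1])] if len(c)]
    print(f,pr)
    P=np.array([onz(im,(c,y),64)[:2] for y,a,b in pr for c in range(a,b+1)])
    r=P[:,0]; S=P[(r<560)]  # top bar only
    m=S.mean(0); w,V=np.linalg.eigh(np.cov((S-m).T)); d=V[:,1]*np.sign(V[0,1]); print("top bar",m,"axis %.3f"%np.arctan2(d[1],d[0]),S[:,0].min(),S[:,0].max(), "y of axis at x=543.8: %.2f"%(m[1]+(543.8-m[0])*d[1]/d[0]))
E
python3 u.py
```

```text
r1 [(110, 313, 314), (111, 314, 316), (112, 314, 317), (113, 314, 317), (114, 313, 317), (115, 313, 317), (116, 313, 317), (117, 313, 317), (118, 313, 317), (119, 313, 316), (120, 313, 316), (121, 313, 316), (122, 313, 316), (123, 313, 316), (124, 312, 316), (125, 313, 316), (126, 316, 317), (127, 315, 320), (128, 315, 322), (129, 315, 322), (130, 314, 322), (131, 314, 322), (132, 314, 322), (133, 314, 321), (134, 314, 321), (135, 314, 321), (136, 314, 321), (137, 314, 321), (138, 314, 321), (139, 314, 321), (140, 314, 321), (141, 314, 321), (142, 313, 321), (143, 313, 321), (144, 313, 321), (145, 313, 321), (146, 313, 321), (147, 313, 320), (148, 313, 320), (149, 313, 320), (150, 313, 320), (151, 313, 320), (152, 313, 320), (153, 313, 320), (154, 313, 320), (155, 312, 320), (156, 312, 320), (157, 312, 320), (158, 312, 319), (159, 313, 319), (160, 314, 318)]
top bar [ 550.73 -259.22] axis -0.217 541.1325003997492 559.9306849923254 y of axis at x=543.8: -257.69
r2 [(126, 231, 231), (127, 231, 233), (128, 231, 233), (129, 231, 234), (130, 231, 234), (131, 231, 234), (132, 231, 234), (133, 231, 234), (134, 231, 234), (135, 231, 234), (136, 231, 234), (137, 231, 234), (138, 231, 234), (139, 231, 234), (140, 231, 235), (141, 231, 234), (143, 225, 227), (144, 224, 229), (145, 223, 230), (146, 223, 230), (147, 223, 230), (148, 223, 230), (149, 223, 230), (150, 223, 230), (151, 223, 230), (152, 223, 230), (153, 223, 230), (154, 223, 230), (155, 223, 230), (156, 223, 230), (157, 223, 230), (158, 223, 230), (159, 223, 230), (160, 223, 230), (161, 223, 230), (162, 223, 230), (163, 223, 230), (164, 223, 230), (165, 223, 230), (166, 223, 230), (167, 223, 230), (168, 223, 230), (169, 223, 230), (170, 223, 230), (171, 223, 230), (172, 223, 230), (173, 223, 230), (174, 223, 230), (175, 223, 230), (176, 224, 229)]
top bar [ 550.65 -259.45] axis -0.209 541.090687061398 559.9016604845201 y of axis at x=543.8: -258.00
```

The pointer bar is cleanly measured: axis −0.21 in both views. I'll fit the dial face's circle to get its centre and the exact zero direction.

```bash
cat > v.py <<'E'
import pickle; from h import *
from scipy.optimize import least_squares
np.set_printoptions(precision=2,suppress=True)
for f in("r1","r2"):
    im=pickle.load(open(f+".pkl","rb")); hsv=cv2.cvtColor(im["color"],cv2.COLOR_RGB2HSV)
    c0=proj(im,np.array([543.8,-258.5,30.])); sl=np.zeros(hsv.shape[:2],np.uint8)
    H,W=sl.shape; yy,xx=np.mgrid[0:H,0:W]
    mk=cv2.inRange(hsv,(0,0,165),(180,70,255)); 
    E=[]
    for a in np.arange(0,2*np.pi,.05):   # radial scan on z=30: last white->non white crossing between 36 and 50 mm
        last=None
        for r in np.arange(34,50,.3):
            q=proj(im,np.array([543.8+r*np.cos(a),-258.5+r*np.sin(a),30.])); x,y=q.round().astype(int)
            if not(0<=x<W and 0<=y<H): break
            if mk[y,x]: last=r
        if last and last<48: E.append((543.8+last*np.cos(a),-258.5+last*np.sin(a)))
    E=np.array(E); s=least_squares(lambda p:np.hypot(*(E-p[:2]).T)-p[2],[543.8,-258.5,42],loss="soft_l1"); c=s.x
    rm=cv2.inRange(hsv,(0,100,90),(10,255,255))&cv2.circle(sl.copy(),tuple(int(v) for v in c0),110,255,-1)
    n,lab,st,ce=cv2.connectedComponentsWithStats(rm); i=1+np.argmax(st[1:,4])
    Q=np.array([onz(im,p[::-1],30)[:2] for p in np.argwhere(lab==i)]); m=Q.mean(0); w,V=np.linalg.eigh(np.cov((Q-m).T)); d=V[:,1]*np.sign(V[0,1])
    print(f,len(E),"face centre,R",c,"rms",np.sqrt(np.mean(s.fun**2)),"red",m,"zero dir %.3f"%np.arctan2(*(m-c[:2])[::-1]),"own axis %.3f"%np.arctan2(d[1],d[0]))
E
python3 v.py
```

```text
r1 44 face centre,R [ 547.59 -256.45   45.6 ] rms 2.1032066495707715 red [ 474.93 -264.22] zero dir -3.035 own axis -1.478
r2 25 face centre,R [ 550.93 -257.74   49.23] rms 1.714727766777894 red [ 474.   -256.56] zero dir 3.126 own axis -1.533
```

```bash
python3 - <<'E'
import pickle; from h import *
o=[]
for f in("r1","r2"):
    im=pickle.load(open(f+".pkl","rb")); c=proj(im,np.array([545,-258.,45.])).astype(int); print(f,c)
    y,x=max(0,c[1]-80),c[0]-80; o.append(cv2.resize(im["color"][y:y+160,x:x+160],(400,400),interpolation=cv2.INTER_CUBIC)); print(x,y)
cv2.imwrite("pics/rv.png",np.hstack(o)[:,:,::-1])
E
```

```text
r1 [313 151]
233 71
r2 [229 166]
149 86
```

View pics/rv.png

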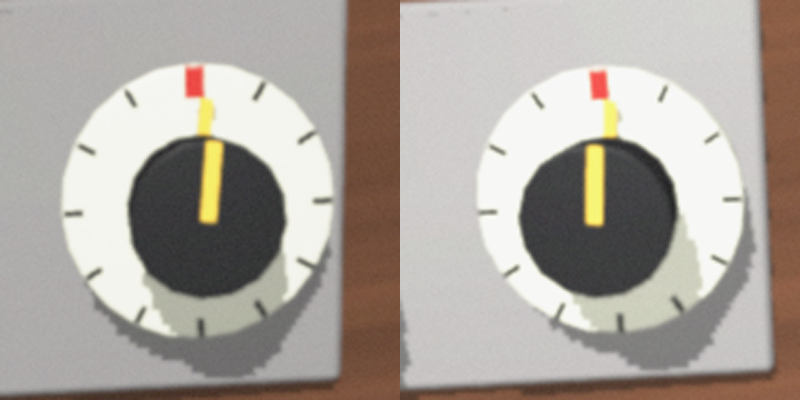

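The last picture shows the pointer just clockwise of the red mark: left view red at (194,82), the bar running (208,222) to (215,141), opposite tick at (201,328). That is about 6° of overshoot. I'll compute the zero axis from the red mark and the opposite tick.

```bash
python3 - <<'E'
import pickle; from h import *
for f,a,b in(("r1",(310.6,103.8),(313.4,202.2)),("r2",(228.2,120),(237,215.2))):
    im=pickle.load(open(f+".pkl","rb")); A=onz(im,a,30);B=onz(im,b,30); print(f,A,B,"centre",(A+B)/2,np.arctan2(*(A-B)[1::-1]),np.linalg.norm(A-B))
E
python3 dial.py d5 | head -1
```

```text
r1 [ 577.94992417 -261.4010616    30.        ] [ 503.71440826 -253.70843027   30.        ] centre [ 540.83216621 -257.55474594   30.        ] -0.10325613832879108 74.63302484982236
r2 [ 577.9534209  -261.34560233   30.        ] [ 503.83299376 -253.80452806   30.        ] centre [ 540.89320733 -257.57506519   30.        ] -0.10139195433690192 74.50305711934323
31.9333 [ 504.3 -289.2  169.3] toolx -1.7268475031785044 [-0.5  0.5  1.8  0.   0.9  1.2] [-0.4  0.6 -0. ] 79.94018933516918
```

Zero is at −0.102 and the pointer at −0.213, so I'll regrip and turn +0.11.

move_arm --pt "20 15 -20 0 0 0 80" --pt "39.5 30 -40 0 0 0 80" --pt "39.5 30 -75 0 0 0 80" --pt "39.5 30 -102 0 0 0 80" --pt "39.5 30 -112 0 0 0 80"

```text
t: 32.8
ee_pos: [541.7, -257.1, 52.6]
orientation: [2.043, -2.383, -0.009]
ft_force: [-0.8, 0.1, -0.5]
width: 80.0
```

move_arm --pt "0 0 0 0 0 0 35" --pt "0 0 0 0 0 0 35" --pt "0 0 0 0 0 0 35" --pt "0 0 0 0 0 0 35" --pt "0 0 0 0 0 0 35"

```text
t: 33.22
ee_pos: [544.4, -259.4, 57.9]
orientation: [-2.043, 2.386, -0.003]
ft_force: [-0.5, 0.5, 0.5]
width: 50.0
```

move_arm --pt "0 0 0 0 0 0 35" --pt "0 0 0 0 0 0 35" --pt "0 0 0 0 0 0 35" --pt "0 0 0 0 0 0.05 35" --pt "0 0 0 0 0 0.11 35"

```text
t: 33.63
ee_pos: [544.2, -258.7, 57.5]
orientation: [-2.173, 2.268, -0.001]
ft_force: [-1.1, 3.3, 6.5]
width: 43.7
```

move_arm --pt "0 0 0 0 0 0 35" --pt "0 0 0 0 0 0 35" --pt "0 0 0 0 0 0 80" --pt "0 0 0 0 0 0 80" --pt "0 0 0 0 0 0 80"

```text
t: 34.05
ee_pos: [543.5, -258.8, 56.4]
orientation: [2.171, -2.27, -0.001]
ft_force: [-0.2, 0.3, -0.6]
width: 59.7
```

move_arm --pt "0 0 0 0 0 0 80" --pt "0 0 25 0 0 0 80" --pt "0 0 60 0 0 0 80" --pt "-20 -15 95 0 0 -0.1 80" --pt "-40 -30 112 0 0 -0.11 80"

```text
t: 34.47
ee_pos: [505.2, -289.3, 171.6]
orientation: [-2.04, 2.388, -0.006]
ft_force: [0.3, -0.4, -0.3]
width: 80.0
```

```bash
python3 r.py r2; python3 - <<'E'
import pickle; from h import *
np.set_printoptions(precision=2,suppress=True)
im=pickle.load(open("r2.pkl","rb")); hsv=cv2.cvtColor(im["color"],cv2.COLOR_RGB2HSV); mk=cv2.inRange(hsv,(20,110,90),(36,255,255))
P=np.array([onz(im,p[::-1],64)[:2] for p in np.argwhere(mk)]); S=P[(P[:,0]<558)&(P[:,0]>535)&(abs(P[:,1]+258.5)<15)]
m=S.mean(0); w,V=np.linalg.eigh(np.cov((S-m).T)); d=V[:,1]*np.sign(V[0,1]); print("bar",len(S),m,"axis %.3f"%np.arctan2(d[1],d[0]))
E
python3 s.py; python3 k.py
```

```text
cam [ 577.26 -299.21  313.92] [ 502.35 -292.09  173.62]
yellow [228, 127, 6, 15, 61] [230.36 134.28] [array([ 569.2 , -264.64]), array([ 568.59, -262.02]), array([ 568.11, -259.94])]
yellow [221, 144, 11, 33, 266] [226.29 160.14] [array([ 552.62, -258.52]), array([ 550.74, -255.43]), array([ 549.26, -252.99])]
red [227, 116, 6, 11, 57] [229.63 120.49] [array([ 578.1 , -265.91]), array([ 578.17, -263.38]), array([ 578.22, -261.38])]
bar 200 [ 549.88 -258.26] axis -0.101
34.5167 [ 502.4 -292.1  173.6] 79.96783691907586 [-0.5  0.4  1.8 -0.   0.9  1.2]
scoop [517.3 334.9   0.6]
scoop_lip [473.8 342.    0.9]
scoop_grip [585.7 328.7 101.4]
pumice [685.1 305.    1.7]
brush [ 749.3 -153.2   -3.5]
cap [745.   47.1   2.1]
dial_grip [ 541.4 -260.5   59.7]
canister [ 558.6 -111.2   18. ]
filter [ 548.9 -176.5   -3.1]
side 0.65 [308.8 193.3] [ 569.3 -137.9   27. ]
side 0.57 [325.2 197.8] [ 528.6 -138.    27. ]
side 0.42 [306.1 201.3] [ 565.3 -109.1   27. ]
scene 0.63 [200.8 248. ] [ 582.7 -178.6   27. ]
scene 0.6 [213.  228.7] [ 520.5 -139.4   27. ]
scene 0.58 [229.7 229.1] [534.6 -97.1  27. ]
scene 0.36 [224.1 239. ] [ 567.3 -117.1   27. ]
wrist 0.85 [ 38.  215.1] [527.1 -92.5  27. ]
wrist 0.74 [ 55.1 171.3] [ 559.3 -117.7   27. ]
wrist 0.58 [ 88.2 211.6] [ 523.6 -133.6   27. ]
wrist 0.47 [ 93.3 155.8] [ 566.3 -150.8   27. ]
```

The pointer is at −0.101 against zero at −0.102. One scene report at (583,−179) lies on the filter plate, so I'll check that it isn't a spilled ball before handing in.

```bash
python3 - <<'E'
from h import *
for c in("wrist","scene","side"):
    im=get_image(c); hsv=cv2.cvtColor(im["color"],cv2.COLOR_RGB2HSV)
    for p in((582.7,-178.6,22.),(566,-200.,22.)):
        u,v=proj(im,np.array(p)).round().astype(int)
        if 0<=u<560 and 0<=v<420: print(c,p,(u,v),"hsv mean",im["color"][max(0,v-4):v+5,max(0,u-4):u+5].reshape(-1,3).mean(0).round(),"std",im["color"][max(0,v-4):v+5,max(0,u-4):u+5].reshape(-1,3).std(0).round(1))
    t=cv2.inRange(hsv,(3,120,120),(14,230,255)); n,_,st,ce=cv2.connectedComponentsWithStats(t)
    print(c,"terracotta",[(ce[i].round().tolist(),int(st[i,4]),onz(im,ce[i],27).round().tolist()[:2]) for i in range(1,n) if st[i,4]>25])
    print(c,[(round(k["p"],2),np.array(k["bbox"]).round().tolist()) for k in recognise(im,"ball2")[:7]])
E
```

```text
wrist (582.7, -178.6, 22.0) (np.int64(125), np.int64(128)) hsv mean [205. 201. 201.] std [1.4 1.3 1.4]
wrist (566, -200.0, 22.0) (np.int64(157), np.int64(146)) hsv mean [205. 203. 201.] std [1.6 1.5 1.4]
wrist terracotta [([339.0, 145.0], 116418, [545.0, -340.0]), ([51.0, 170.0], 723, [560.0, -115.0]), ([10.0, 187.0], 553, [553.0, -78.0]), ([79.0, 210.0], 311, [526.0, -127.0]), ([374.0, 322.0], 34, [386.0, -354.0]), ([200.0, 396.0], 4929, [333.0, -184.0]), ([369.0, 385.0], 81, [321.0, -343.0]), ([293.0, 412.0], 92, [300.0, -268.0]), ([391.0, 413.0], 38, [285.0, -361.0])]
wrist [(0.78, [83.0, 212.0, 23.0, 29.0]), (0.69, [15.0, 186.0, 26.0, 28.0]), (0.63, [80.0, 159.0, 11.0, 18.0]), (0.62, [54.0, 170.0, 38.0, 32.0]), (0.57, [38.0, 217.0, 33.0, 26.0])]
scene (582.7, -178.6, 22.0) (np.int64(201), np.int64(249)) hsv mean [171. 164. 164.] std [0.5 0.6 1. ]
scene (566, -200.0, 22.0) (np.int64(192), np.int64(247)) hsv mean [171. 163. 164.] std [0.4 0.5 0.4]
scene terracotta [([74.0, 6.0], 122, [-2036.0, -770.0]), ([291.0, 29.0], 230, [-1040.0, 525.0]), ([482.0, 193.0], 14234, [589.0, 627.0])
[... 1155 characters left out ...]
an [191. 187. 167.] std [16.2 16.3 19.6]
side (566, -200.0, 22.0) (np.int64(319), np.int64(180)) hsv mean [199. 196. 174.] std [13.  13.  11.7]
side terracotta [([361.0, 61.0], 79, [640.0, -825.0]), ([395.0, 62.0], 71, [536.0, -866.0]), ([293.0, 270.0], 108144, [517.0, 94.0]), ([355.0, 72.0], 45, [638.0, -748.0]), ([423.0, 184.0], 65, [328.0, -277.0]), ([308.0, 199.0], 45, [564.0, -119.0]), ([529.0, 210.0], 204, [86.0, -282.0]), ([517.0, 376.0], 251, [82.0, 164.0]), ([532.0, 387.0], 319, [56.0, 175.0]), ([549.0, 397.0], 618, [30.0, 182.0]), ([228.0, 409.0], 657, [506.0, 405.0]), ([511.0, 412.0], 58, [85.0, 233.0])]
side [(0.61, [309.0, 198.0, 6.0, 6.0]), (0.29, [292.0, 282.0, 133.0, 102.0])]
```

The plate patch is plain grey, so that report was false. The wrist view shows five separate balls in the canister (three terracotta, two white). Everything is in place, so I'm handing in.

```bash
python3 -c "
from workcell import *
print(close_job())"
```

```text
the job is handed in; nothing more can be done
None
```

The job is handed in at about 35 s of the 72 s allowed; the hand-in gave no verdict.

- **Balls:** I scooped all five balls from the tub in one pass and tipped them into the canister from just above its rim. The last wrist view shows five separate balls inside it. The gripper never touched them, and I saw none on the bench.
- **Knob:** my first turn overshot by about 6°, so I gripped it again and turned it back. The pointer now measures −0.101 rad in the world against −0.102 for the red zero mark.
- **Scoop:** it stands upright on the bench near where it started, with its underside measured at about 0–1 mm. The gripper is open and clear of everything.
- **Bystanders:** the arm never touched the pumice, brush or cap. Their measured positions agree with the first ones within the camera scatter (up to about 13 mm, for the cap).
- **Checks that disagreed:**
  - A script to fit the dial face's circle failed, so I took the zero direction from the red mark and the opposite tick instead.
  - One late scene-camera report of a ball on the filter plate was false; the plate is plain grey there.

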